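Load a sample tube and hold its label holder pressed home

ROBOT

A 6-joint arm with a two-finger parallel gripper is mounted at the origin on the work surface. World frame = base frame: x ahead of the robot, y to its left, z up, the work surface at z = 0. Lengths are in m, angles in rad, forces in N, time in s.
With the tool pointing down it reaches from about 0.25 to 0.8 m from the base axis. Payload 3.9 kg.
Tool frame: the origin (TCP) lies at the very end of the fingers, on their centre line; the grasp point (between the pads) lies 19 mm behind it; z points along the fingers, y is the line along which they close (so a half turn about z gives the same grasp; the last joint's range is limited). The gripper opens to 85 mm and grips with 20 to 120 N. Pads are 22 mm wide; open, the fingers measure 114 mm over their backs; the gripper's body (76 mm by 85 mm) begins 54 mm behind the grasp point. The pads swing forward as they close: fully open they stand 13 mm farther back than shut.
Start: joints at [-1.157, 0.26, -0.138, 1.173, 0, 1.571], TCP at [0.211, -0.481, 0.231] pointing down, gripper open.
Joint ranges: [-2.78, 2.78], [-0.83, 1.72], [-1.28, 1.37], [-1.9, 2.12], [-1.57, 1.48], [-3.14, 3.14]. Speed limits (rad/s): [2.57, 2.57, 3.14, 3.14, 3.14, 3.14].

INTERFACE

Orientations are given as a rotation vector (axis times angle).
In Python, from plant import manip, viewer, hand_in, get_state gives the robot as it stands (manip), with the cameras (viewer), the job as plain functions and the readings as plain functions.
- The arm moves only by the shell command python3 inch.py FILE, which reads ROWS from the file FILE. ROWS is a JSON list of rows, 1 to 8 of them, each an object with the fields jaw (the opening from 0.0 (shut) to 1.0 (fully open)), dx, dy, dz (the shift in m), rx, ry, rz (a rotation vector in rad); a field left out counts as zero (the opening has to be given); each row shifts and turns the commanded pose from where the row before left it, along the tool's axes as they then stand; what a row does not reach is not made up. A row lasts 1/8 s, in which the tool goes at most 0.0625 m and 0.188 rad, less where a joint would pass 70% of its speed; a pose out of reach is approached as far as the arm can. The fingers move at their own pace and stop on an object; the grip force is fixed at half the most. Time passes only in rows, so rows that do not move let the fingers close. It prints the time, the measured TCP pose, the force, the opening and the grip force at its end. Input that does not fit is refused with a message, and nothing moves.
- get_state(): the state, without advancing time (a new reading comes with each control period).
- viewer.capture(name): name is "side" or "top" or "wrist"; returns a dict with "color" (420x560x3 uint8, red, green, blue), "intrinsics" (3x3 intrinsics, pixels), "world_to_cam" (4x4, takes a point from world to camera coordinates); the wrist camera has in their place "T_tool_cam" (4x4, takes a point from camera to tool coordinates, whose origin is the TCP and whose axes are the flange's). Camera axes: x right, y up, looking along -z (the intrinsics and any distortion apply to the point x, -y, -z); pixel columns grow to the right and rows downward; lengths in m; the calibration is good to about 2 mm. A picture is of the moment at which its call begins: read the wrist's pose just before it. There is no depth.
- hand_in(): hands the job in; it is judged then, once.
The state is a dict: "t": time; "joint_positions": joint angles; "qd": joint speeds; "effort": joint torques, N m; "ee_pos": TCP position; "eef_rot": TCP orientation; "ft_force": force on the tool from outside, world axes, zero at the start; "torque": the same for the moment, N m; "finger_gap": opening from 0.0 (shut) to 1.0 (fully open); "grip_force": force on a finger pad.
Only numpy, scipy, OpenCV 4.12 (cv2) and the standard library are available. Lean on these libraries where they do the work, as an engineer would, in place of code of your own. Each camera call takes 0.05 s, during which the arm holds its last target. There are 200 camera calls.

TASK

Load the red-capped sample tube: take it from the yellow rack, stand it fully down in the empty well of the white sample loader and let go of it. Then take the label holder by its blue grip from the grey stand, push it down behind the loader's blue lip until it is fully home against the spring-loaded reader, and finish still holding it there, pressed home - do not let go. Leave the other two tubes and the jar where they are.

Things in the scene. Friction and masses are not known exactly. Their poses are not given: they have to be found in the camera images.
- red_tube: the sample tube to load: 75 mm long overall, glass 13 mm diameter with a chamfered foot, red cap 17 mm diameter from 57 to 75 mm above the origin; origin at the centre of its foot, z up along the tube. Starts upright in one of the three holes of the rack (foot 6 mm above the table); 16 to 28 g
- green_tube: bystander: same tube with a green cap, upright in the rack; leave alone
- blue_tube: bystander: same tube with a blue cap, upright in the rack; leave alone
- tube_rack: yellow fixed rack block, 170 (x) by 60 (y) by 40 mm high, three holes 16 mm wide, 34 mm deep, in a row along its x axis at x = -55, 0 and +55 mm; origin at the centre of its underside. Which tube stands in which hole varies
- loader: white sample loader, fixed to the bench; position and yaw vary. Origin on the bench, front faces its -x. Block x -10 to 60, y -70 to 70 mm, top at z = 48 mm, with the well in its top. Along the front runs the label channel (see point channel) between the block and a 6 mm thick blue lip, up to z = 48 mm, with an orange spring-loaded reader in its middle
- well (a point): centre of the mouth of the loader's empty well, 48 mm above the bench: round hole 16 mm wide with a 3 mm chamfer, 36 mm deep (floor 12 mm above the bench); a seated tube's cap top is 87 mm above the bench. At x = 30, y = 45 mm in the loader's frame; axes as the loader's
- channel (a point): centre of the label channel's fixed floor, 12 mm above the bench, at x = -24, y = 0 mm in the loader; axes as the loader's. Vertical slot 8 mm wide (x), 72 mm long (y) between end cheeks; straight walls to 38 mm above the bench, then 45 degree lead-in slopes both sides to 48 mm, where the mouth is 28 mm wide. A label holder fully home has its lower edge here
- reader (a joint): how far the orange reader (30 mm long in y, 6 mm in x, centred in the channel) is pressed down, in m: 0 up (its top 20 mm above the bench), 0.008 fully down (top level with the channel floor, firm stop). Spring: about 3 N to start, about 8.5 N fully down; it springs back up when not pressed
- label_holder: loose label holder, 35 to 70 g: upright white plate 5 mm thick (x), 56 mm wide (y), 58 mm high, with a black-striped label; on its top edge a blue grip block 14 mm thick (x), 30 mm wide (y), from 56 to 86 mm above the origin. Origin at the centre of the plate's lower edge, z up; both faces alike, either may face the front. Starts upright in the stand, lower edge 12 mm above the bench
- stand: grey fixed stand, 50 (x) by 84 (y) by 30 mm high, with a slot 8 mm by 62 mm along its y, 18 mm deep, in which the label holder is parked; origin at the centre of its underside
- jar: bystander: closed glass jar, 54 mm wide, 70 mm tall, orange cap, loose on the bench; origin at the centre of its underside; leave alone

How it is judged:
By the outcome, as a careful person would: the job done as asked, in the order asked, and still so for the second after the job is handed in, while the arm keeps its last pose, push and grip.
It also fails if it takes over 58 s, if anything falls off the work surface, if the arm or the gripper's body presses on something with over 40 N, if the wrist force passes 120 N, or if a joint passes its speed limit or range.

## Working session

There is one attempt and no reset: what is moved stays moved. The work goes in short steps, Python scripts to look and compute and a shell command to move; the robot and the scene stay as the last step left them, time stands still between calls to the robot, and variables do not carry over. Pictures are saved under pics/ and viewed, at most 10 in all, crops included, and the job is handed in when it is done.

```bash
ls; mkdir -p pics; python3 - <<'E'
from plant import manip, viewer, hand_in, get_state
import cv2
s=get_state();print({k:s[k] for k in('t','ee_pos','eef_rot','finger_gap','ft_force')})
for n in("top","side"):
    c=viewer.capture(n);cv2.imwrite(f"pics/{n}0.png",c["color"][:,:,::-1]);print(n,c["intrinsics"],c["world_to_cam"],[k for k in c])
E
```

```text
inch.py
pics
plant.py
{'t': 0.0, 'ee_pos': array([ 0.21081042, -0.48006312,  0.23046112]), 'eef_rot': array([-3.07271134e+00, -6.44882096e-01,  6.12331804e-04]), 'finger_gap': 0.998330716209013, 'ft_force': array([0.11505031, 0.06961035, 0.16416706])}
top [[464.71579215   0.         287.17016209]
 [  0.         464.71579215 206.69397328]
 [  0.           0.           1.        ]] [[ 0.23085761 -0.97297942  0.00397601 -0.0808129 ]
 [ 0.95312027  0.22696344  0.20012331 -0.60220963]
 [-0.19561827 -0.04241037  0.97976265 -0.76480723]
 [ 0.          0.          0.          1.        ]] ['color', 'intrinsics', 'world_to_cam']
side [[419.9678782    0.         286.20643243]
 [  0.         419.9678782  210.1545858 ]
 [  0.           0.           1.        ]] [[-0.99628389 -0.0854391  -0.01088858  0.61013345]
 [ 0.04840631 -0.65999832  0.74970597 -0.0255589 ]
 [-0.07124065  0.74639291  0.66168149 -0.78327277]
 [ 0.          0.          0.          1.        ]] ['color', 'intrinsics', 'world_to_cam']
```

View pics/top0.png

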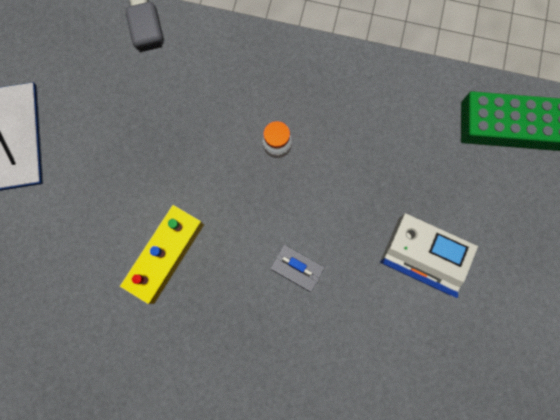

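View pics/side0.png

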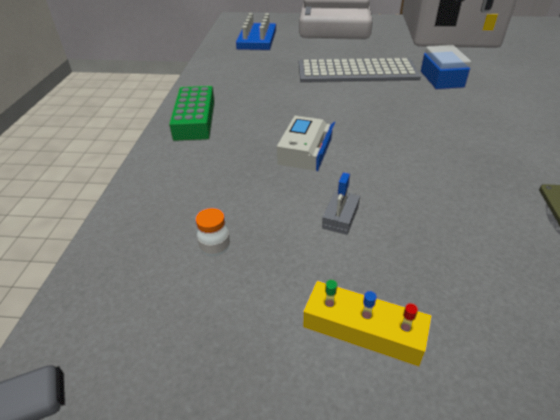

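The top view shows the rack with the red cap at (138,279), blue at (155,251) and green at (173,224). The stand's grip is at (298,266). The loader has its well at (411,233), the blue lip along the front near (420,277), and a screen. The jar is at (277,137), clear of everything. The side view agrees.

```bash
cat > h.py <<'E'
import numpy as np,cv2
from scipy.spatial.transform import Rotation as R
from plant import manip, viewer, hand_in, get_state
def cam(n,save=None):
    s=get_state(); c=viewer.capture(n)
    if n=="wrist":
        T=np.eye(4);T[:3,:3]=R.from_rotvec(s["eef_rot"]).as_matrix();T[:3,3]=s["ee_pos"]
        Tc=T@np.array(c["T_tool_cam"])
    else: Tc=np.linalg.inv(c["world_to_cam"])
    if save: cv2.imwrite(f"pics/{save}.png",c["color"][:,:,::-1])
    return c["color"],np.array(c["intrinsics"]),Tc,s
def ray(px,K,Tc):
    d=np.linalg.inv(K)@[px[0],px[1],1]; return Tc[:3,3],Tc[:3,:3]@(d*[1,-1,-1])
def plane(px,z,K,Tc):
    o,d=ray(px,K,Tc); return o+d*(z-o[2])/d[2]
def tri(rs):
    A=0;b=0
    for o,d in rs:
        d=d/np.linalg.norm(d);P=np.eye(3)-np.outer(d,d);A=A+P;b=b+P@o
    return np.linalg.solve(A,b)
H={"red":((170,150,60),(4,255,255)),"blue":((108,150,50),(125,255,255)),"yellow":((22,150,100),(34,255,255)),"orange":((5,180,120),(16,255,255)),"green":((45,100,50),(80,255,255))}
def blobs(im,col,amin=15):
    hsv=cv2.cvtColor(im,cv2.COLOR_RGB2HSV);lo,hi=H[col]
    if lo[0]>hi[0]: m=cv2.inRange(hsv,lo,(180,255,255))|cv2.inRange(hsv,(0,)+lo[1:],hi)
    else: m=cv2.inRange(hsv,lo,hi)
    cs,_=cv2.findContours(m,cv2.RETR_EXTERNAL,cv2.CHAIN_APPROX_NONE)
    return [(cv2.contourArea(c),cv2.minAreaRect(c),c) for c in sorted(cs,key=cv2.contourArea,reverse=True) if cv2.contourArea(c)>=amin]
def tool(p,s):  # world point -> tool coordinates
    return R.from_rotvec(s["eef_rot"]).inv().apply(np.array(p)-s["ee_pos"])
E
python3 - <<'E'
from h import *
np.set_printoptions(precision=4,suppress=True)
for n in("top","side"):
    im,K,Tc,s=cam(n)
    for col in H:
        for a,r,c in blobs(im,col)[:5]:
            z=.075 if col in("red","green") else .05
            print(n,col,a,np.round(r[0],1),np.round(r[1],1),round(r[2]),plane(r[0],{"red":.075,"green":.075,"yellow":.04,"orange":.065}.get(col,.08),K,Tc))
c=viewer.capture("wrist");print(c["T_tool_cam"],c["intrinsics"])
E
```

```text
top red 49.5 [138.5 279. ] [ 6. 11.] 90 [0.4222 0.2757 0.075 ]
top blue 317.5 [420.  277.6] [81.9  5.3] 25 [ 0.534 -0.186  0.08 ]
top blue 113.5 [296.8 264.5] [16.6  8.1] 30 [0.5073 0.0208 0.08  ]
top blue 49.5 [155.5 250.5] [7. 9.] 90 [0.4749 0.2601 0.08  ]
top yellow 3195.0 [160.2 253.8] [34.4 97.7] 32 [0.4728 0.2622 0.04  ]
top orange 467.0 [276. 134.] [24. 24.] 90 [0.7309 0.1116 0.065 ]
top green 4006.5 [512.7 116.7] [96.2 45.3] 4 [ 0.8598 -0.3011  0.075 ]
top green 59.5 [172.8 223.3] [9.9 7.8] 45 [0.5274 0.2461 0.075 ]
side red 125.0 [411. 311.] [14. 12.] 90 [0.422  0.2794 0.075 ]
side blue 829.5 [442.5  74.3] [47.5 28.7] 18 [ 0.2421 -0.4676  0.08  ]
side blue 527.0 [255.5  35.5] [25. 39.] 90 [ 0.7716 -0.7289  0.08  ]
side blue 128.5 [324.  145.6] [ 5.2 48.7] 22 [ 0.5441 -0.1054  0.08  ]
side blue 124.0 [343.  183.2] [ 8.5 21.1] 8 [0.5078 0.016  0.08  ]
side blue 113.0 [370.  298.5] [15. 10.] 90 [0.4755 0.2671 0.08  ]
side yellow 5364.0 [367.2 321.1] [127.4  51.9] 18 [0.4752 0.2756 0.04  ]
side yellow 142.5 [489.7  21.6] [10.2 18. ] 16 [-0.0416 -1.0348  0.04  ]
side orange 464.0 [209.5 220. ] [22. 27.] 90 [0.7316 0.1139 0.065 ]
side green 1925.5 [191.  112.5] [53. 44.] 90 [ 0.8516 -0.2319  0.075 ]
side green 121.5 [331.  287.5] [15. 10.] 90 [0.5276 0.2486 0.075 ]
[[-0.001   0.9647  0.2634  0.0672]
 [ 1.      0.0011 -0.0004 -0.0001]
 [-0.0007  0.2634 -0.9647 -0.1426]
 [ 0.      0.      0.      1.    ]] [[371.9063   0.     279.3475]
 [  0.     371.9063 209.5292]
 [  0.       0.       1.    ]]
```

```bash
cat >> h.py <<'E'
np.set_printoptions(precision=4,suppress=True)
def plan(p,ydir):  # turn about tool z bringing tool y parallel to ydir (either sign), then tool shift to p after turning
    s=get_state();M=R.from_rotvec(s["eef_rot"]);M0=M.as_matrix();print("x",M0[:,0],"y",M0[:,1],"z",M0[:,2],"q6",s["joint_positions"][5])
    yt=M.inv().apply([*ydir,0]);a=np.arctan2(-yt[0],yt[1]);a=(a+np.pi/2)%np.pi-np.pi/2
    Md=M*R.from_rotvec([0,0,a]);tilt=Md.inv().apply(np.cross(Md.as_matrix()[:,2],[0,0,-1]))
    print("turn z",a,"tilt",tilt,"shift after turn",Md.inv().apply(np.array(p)-s["ee_pos"]),"before turn",M.inv().apply(np.array(p)-s["ee_pos"]))
E
python3 - <<'E'
from h import *
plan([.422,.277,.19],[.265,.964])
rs=[]
for n in("top","side"):
    im,K,Tc,s=cam(n)
    b=blobs(im,"blue")
    c=[c for a,r,c in b if r[1][0]<60 and max(r[1])>45 and min(r[1])<7][-1:] if n=="side" else [b[0][2]]
    print(n,plane(cv2.minAreaRect(c[0])[0],.048,K,Tc)) if c else 0
    if n=="top":
        q=c[0].reshape(-1,2);print([(tuple(map(int,q[i])),plane(q[i],.048,K,Tc)) for i in (q[:,0].argmin(),q[:,0].argmax())], "well",plane((411,233),.048,K,Tc))
E
```

```text
x [ 0.9156  0.4021 -0.    ] y [ 0.4021 -0.9156 -0.001 ] z [-0.0004  0.0009 -1.    ] q6 1.5708012456589016
turn z 0.6820562133231283 tilt [-0.0007  0.0006 -0.    ] shift after turn [ 0.0028 -0.7862  0.0415] before turn [ 0.4978 -0.6086  0.0415]
top [ 0.5378 -0.1942  0.048 ]
[((382, 261), array([ 0.5508, -0.1242,  0.048 ])), ((457, 295), array([ 0.523 , -0.2626,  0.048 ]))] well [ 0.6118 -0.1651  0.048 ]
side [ 0.5434 -0.1555  0.048 ]
```

```bash
echo '[{"jaw":1, "rz":0.17}, {"jaw":1, "rz":0.17}, {"jaw":1, "rz":0.17}, {"jaw":1, "rz":0.172}, {"jaw":1, "dy":-0.056, "dz":0.003}, {"jaw":1, "dy":-0.056, "dz":0.003}, {"jaw":1, "dy":-0.056, "dz":0.003}, {"jaw":1, "dy":-0.056, "dz":0.003}]' > rows.txt && python3 inch.py rows.txt
echo '[{"jaw":1, "dy":-0.056, "dz":0.003}, {"jaw":1, "dy":-0.056, "dz":0.003}, {"jaw":1, "dy":-0.056, "dz":0.003}, {"jaw":1, "dy":-0.056, "dz":0.003}, {"jaw":1, "dy":-0.056, "dz":0.003}, {"jaw":1, "dy":-0.056, "dz":0.003}, {"jaw":1, "dy":-0.056, "dz":0.003}, {"jaw":1, "dy":-0.056, "dz":0.003}]' > rows.txt && python3 inch.py rows.txt
echo '[{"jaw":1, "dy":-0.056, "dz":0.003}, {"jaw":1, "dy":-0.056, "dz":0.002}, {"jaw":1}, {"jaw":1}]' > rows.txt && python3 inch.py rows.txt
python3 - <<'E'
from h import *
im,K,Tc,s=cam("wrist","w1")
for col in("red","green","blue"):
    for a,r,c in blobs(im,col)[:2]:
        (x,y),rad=cv2.minEnclosingCircle(c);print(col,a,r[0],(x,y,rad),plane((x,y),.075,K,Tc))
plan([.422,.277,.053],[.265,.964])
E
```

```text
t: 1.35
ee_pos: [0.2707, -0.2632, 0.2193]
eef_rot: [3.113, -0.421, 0.001]
ft_force: [1.8, -0.5, -0.1]
finger_gap: 0.998
grip_force: 0.0
t: 2.35
ee_pos: [0.3442, 0.0079, 0.2107]
eef_rot: [-2.994, 0.164, -0.008]
ft_force: [0.2, 0.1, -0.1]
finger_gap: 0.999
grip_force: 0.0
t: 2.85
ee_pos: [0.3498, 0.0486, 0.2232]
eef_rot: [-2.942, 0.062, -0.001]
ft_force: [0.5, -0.6, -0.2]
finger_gap: 1.001
grip_force: 0.0
red 258.5 (49.90854263305664, 110.82316589355469) (50.91379165649414, 108.29310607910156, 13.19454574584961) [0.426  0.2773 0.075 ]
blue 353.5 (55.10000228881836, 40.70000457763672) (56.5318489074707, 42.506370544433594, 15.540197372436523) [0.4774 0.2599 0.075 ]
x [ 0.9991 -0.042  -0.0033] y [-0.0418 -0.9793 -0.1981] z [ 0.0051  0.198  -0.9802] q6 3.140589493636869
turn z 0.23063036562495576 tilt [-0.1921  0.0485 -0.    ] shift after turn [ 0.0174 -0.2025  0.2123] before turn [ 0.0632 -0.1931  0.2123]
```

View pics/w1.png

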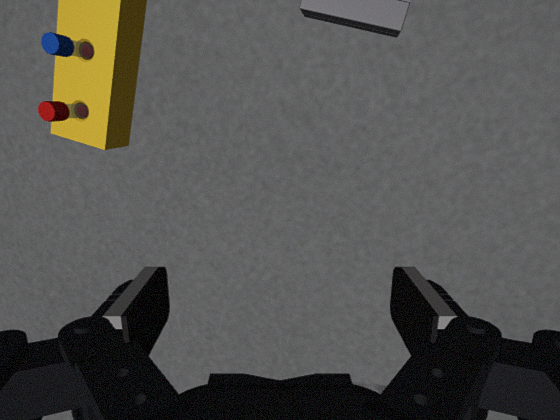

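The wrist view shows red at (50,110), with the hand tilted: joint 6 ran into its range limit. I'll unwind it by a half turn.

```bash
echo '[{"jaw":1, "rz":-0.182}, {"jaw":1, "rz":-0.182}, {"jaw":1, "rz":-0.182}, {"jaw":1, "rz":-0.182}, {"jaw":1, "rz":-0.182}, {"jaw":1, "rz":-0.182}, {"jaw":1, "rz":-0.182}, {"jaw":1, "rz":-0.182}]' > rows.txt && python3 inch.py rows.txt | tail -1
echo '[{"jaw":1, "rz":-0.182}, {"jaw":1, "rz":-0.182}, {"jaw":1, "rz":-0.182}, {"jaw":1, "rz":-0.182}, {"jaw":1, "rz":-0.182}, {"jaw":1, "rz":-0.182}, {"jaw":1, "rz":-0.182}, {"jaw":1, "rz":-0.182}]' > rows.txt && python3 inch.py rows.txt |head -3
python3 - <<'E'
from h import *
plan([.423,.277,.19],[.265,.964])
E
```

```text
grip_force: 0.0
t: 4.9
ee_pos: [0.3496, 0.0482, 0.223]
eef_rot: [-0.413, -3.077, -0.309]
x [-0.9648  0.2589  0.0473] y [0.2631 0.9454 0.1925] z [ 0.0051  0.1981 -0.9802] q6 0.2225998296904989
turn z 0.0062400593454230435 tilt [ 0.1922 -0.0485  0.    ] shift after turn [-0.0117  0.2293  0.078 ] before turn [-0.0132  0.2292  0.078 ]
```

```bash
echo '[{"jaw":1, "rx":0.096, "ry":-0.0243, "rz":0.003}, {"jaw":1, "rx":0.096, "ry":-0.0243, "rz":0.003}, {"jaw":1, "dx":-0.002, "dy":0.048, "dz":0.007}, {"jaw":1, "dx":-0.002, "dy":0.048, "dz":0.007}, {"jaw":1, "dx":-0.002, "dy":0.048, "dz":0.007}, {"jaw":1, "dx":-0.002, "dy":0.048, "dz":0.006}, {"jaw":1, "dx":-0.002, "dy":0.048, "dz":0.006}, {"jaw":1}]' > rows.txt && python3 inch.py rows.txt |head -3
python3 - <<'E'
from h import *
im,K,Tc,s=cam("wrist","w2")
for col in("red","green","blue"):
    for a,r,c in blobs(im,col)[:2]:
        (x,y),rad=cv2.minEnclosingCircle(c);print(col,a,r[0],(x,y,rad),plane((x,y),.078,K,Tc))
plan([.423,.277,.053],[.265,.964])
E
```

```text
t: 5.9
ee_pos: [0.4263, 0.2791, 0.1896]
eef_rot: [-0.431, -3.112, -0.003]
red 371.0 (275.5, 202.0) (275.83929443359375, 201.94642639160156, 11.49668025970459) [0.4236 0.2778 0.078 ]
green 284.0 (273.0, 340.0) (273.0, 339.5, 10.30786418914795) [0.5299 0.245  0.078 ]
blue 332.5 (274.0, 270.5) (274.0672302246094, 270.60504150390625, 13.741743087768555) [0.4737 0.2621 0.078 ]
x [-0.962   0.2729  0.0013] y [0.2729 0.962  0.0003] z [-0.0011  0.0006 -1.    ] q6 0.8534241345957944
turn z -0.008168971835872174 tilt [ 0.0003 -0.0013 -0.    ] shift after turn [ 0.002  -0.0009  0.1367] before turn [ 0.002  -0.0009  0.1367]
```

View pics/w2.png

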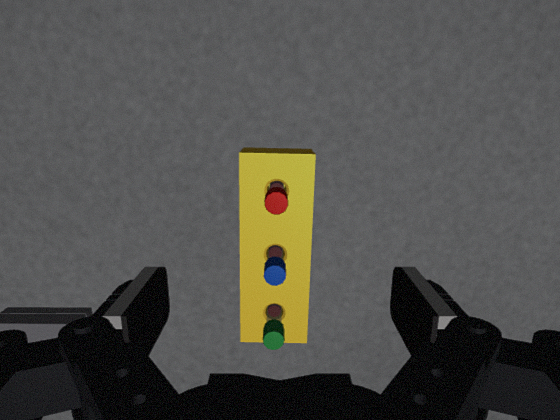

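The red cap is centred at (276,202), between the pads, with the other two tubes clear of the closing line. I'll descend and grip.

```bash
echo '[{"jaw":1, "dx":0.002, "dy":-0.002, "dz":0.04}, {"jaw":1, "dz":0.04}, {"jaw":1, "dz":0.035}, {"jaw":1, "dz":0.022}, {"jaw":1}, {"jaw":0}, {"jaw":0}, {"jaw":0}]' > rows.txt && python3 inch.py rows.txt 
echo '[{"jaw":0}, {"jaw":0}, {"jaw":0}]' > rows.txt && python3 inch.py rows.txt
```

```text
t: 6.95
ee_pos: [0.4235, 0.276, 0.0546]
eef_rot: [0.435, 3.11, 0.005]
ft_force: [0.2, 0.4, 0.0]
finger_gap: 0.375
grip_force: 0.0
t: 7.32
ee_pos: [0.4234, 0.2761, 0.0542]
eef_rot: [0.435, 3.11, 0.004]
ft_force: [0.0, 0.1, 5.8]
finger_gap: 0.172
grip_force: 58.5
```

```bash
echo '[{"jaw":0, "dz":-0.02}, {"jaw":0, "dz":-0.03}, {"jaw":0, "dz":-0.04}, {"jaw":0, "dz":-0.04}, {"jaw":0}]' > rows.txt && python3 inch.py rows.txt
python3 - <<'E'
from h import *
im,K,Tc,s=cam("wrist","w3")
for n in("side","top"):
    c,K,Tc,s=cam(n)
    r=blobs(c,"red")[0][1];print(n,r,plane(r[0],s["ee_pos"][2]+.02,K,Tc),s["ee_pos"])
    if n=="side":cv2.imwrite("pics/s3.png",cv2.resize(c[200:340,320:480,::-1],None,fx=3,fy=3)[:400])
plan([.5,-.13,.23],[.265,.964])
E
```

```text
t: 7.95
ee_pos: [0.4248, 0.2767, 0.1865]
eef_rot: [0.434, 3.107, 0.009]
ft_force: [-0.2, 0.5, -1.5]
finger_gap: 0.171
grip_force: 59.0Traceback (most recent call last):
  File "<stdin>", line 5, in <module>
IndexError: list index out of range
```

```bash
echo '[{"jaw":0, "dx":-0.033, "dy":-0.039, "dz":-0.009}, {"jaw":0, "dx":-0.033, "dy":-0.039, "dz":-0.009}, {"jaw":0, "dx":-0.033, "dy":-0.039, "dz":-0.009}, {"jaw":0, "dx":-0.033, "dy":-0.039, "dz":-0.009}, {"jaw":0, "dx":-0.033, "dy":-0.039, "dz":-0.009}, {"jaw":0, "dx":-0.033, "dy":-0.039, "dz":-0.009}, {"jaw":0, "dx":-0.033, "dy":-0.039, "dz":-0.009}, {"jaw":0}]' > rows.txt && python3 inch.py rows.txt
echo '[{"jaw":0}]' > rows.txt && python3 inch.py rows.txt | head -2
python3 - <<'E'
from h import *
im,K,Tc,s=cam("wrist","w4");np.savez("w4.npz",im=im,K=K,Tc=Tc)
for col in("blue","orange"):
    for a,r,c in blobs(im,col)[:4]:
        print(col,a,r,plane(r[0],.048,K,Tc))
E
```

```text
t: 9.05
ee_pos: [0.5708, -0.0536, 0.2441]
eef_rot: [-0.442, -3.108, -0.002]
ft_force: [0.1, 0.7, -0.1]
finger_gap: 0.178
grip_force: 59.0
t: 9.18
ee_pos: [0.5689, -0.0504, 0.2441]
blue 1580.5 ((124.73268127441406, 194.19137573242188), (12.124061584472656, 157.6024169921875), 85.8295669555664) [ 0.5397 -0.1915  0.048 ]
blue 699.5 ((346.5, 93.5), (19.0, 41.0), 90.0) [0.5093 0.0281 0.048 ]
orange 1664.5 ((488.9000549316406, 304.3000183105469), (42.48529052734375, 50.535133361816406), 63.43495178222656) [0.7483 0.12   0.048 ]
orange 44.5 ((133.4796905517578, 201.7157440185547), (2.4936466217041016, 29.06879425048828), 85.91438293457031) [ 0.5487 -0.1864  0.048 ]
```

View pics/w4.png

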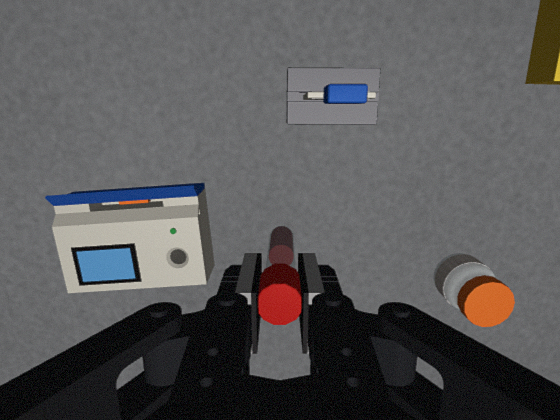

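The picture shows the tube hanging upright in the pads, cap at (280,294) and foot at (281,235). The loader's well is at (178,257) and its screen at (105,264). The lip runs from (47,198) to (204,186), and the stand's blue grip is at (346,94).

```bash
python3 - <<'E'
from h import *
d=np.load("w4.npz");im,K,Tc=d["im"],d["K"],d["Tc"]
g=cv2.cvtColor(im,cv2.COLOR_RGB2GRAY)
print(g[257,160:200]);print(g[240:275,178])
print(g[195:235,150])
for t in (90,120,175):
    m=np.zeros_like(g);m[240:274,162:194]=(g[240:274,162:194]<t)*255
    cs,_=cv2.findContours(m,0,1);c=max(cs,key=cv2.contourArea);e=cv2.fitEllipse(c);print(t,e,plane(e[0],.048,K,Tc),plane(e[0],.045,K,Tc))
# lip lower edge (inner/top) line
c=blobs(im,"blue")[0][2].reshape(-1,2);P=[]
for x in range(60,195,3):P.append(plane((x,c[c[:,0]==x][:,1].max()+.5),.048,K,Tc)[:2])
vx,vy,x0,y0=cv2.fitLine(np.float32(P),cv2.DIST_HUBER,0,.01,.01).ravel();print("lip inner",vx,vy,x0,y0)
# block front top edge: strongest gray->white step per column, back edge white->gray
for nm,a,b,sg in(("front",205,232,1),("back",272,300,-1)):
    P=[]
    for x in range(75,200,3):
        dg=np.diff(cv2.GaussianBlur(g,(3,3),0)[a:b,x].astype(int))*sg;P.append(plane((x,a+dg.argmax()+.5),.048,K,Tc)[:2])
    f=cv2.fitLine(np.float32(P),cv2.DIST_HUBER,0,.01,.01).ravel();print(nm,f)
# tube in hand
for a,r,cc in blobs(im,"red")[:2]:print("red",a,r)
E
```

```text
[183 183 186 183 183 183 165 148 154 151 108  71  68  68  65  67  67  65
  67  64  67  66  66  65  61  69 105 138 159 185 188 185 186 187 186 186
 188 185 190 186]
[185 185 187 189 187 184 188 172 146  89  64  66  75  70  68  65  65  67
  72  66  63  67  61  62 125 143 143 138 172 186 185 187 181 185 181]
[ 59  62  64  58  96 108 128  75  63  67  62  62 105 146 146 141 142 142
 145 142 142 142 141 138 142 177 186 187 183 188 189 185 182 187 184 188
 186 186 188 184]
90 ((177.9354248046875, 256.3882141113281), (13.343085289001465, 14.832870483398438), 114.78770446777344) [ 0.612  -0.1652  0.048 ] [ 0.6129 -0.1664  0.045 ]
120 ((177.8028564453125, 256.21649169921875), (14.192984580993652, 15.896349906921387), 105.98193359375) [ 0.6118 -0.1653  0.048 ] [ 0.6127 -0.1665  0.045 ]
175 ((177.0018310546875, 257.4336853027344), (20.195999145507812, 22.427268981933594), 111.3739013671875) [ 0.6128 -0.1665  0.048 ] [ 0.6137 -0.1677  0.045 ]
lip inner 0.20646378 0.97845423 0.54518646 -0.19257988
front [ 0.3668  0.9303  0.5594 -0.186 ]
back [ 0.3327  0.943   0.6271 -0.2168]
red 2158.0 ((279.5, 293.5), (61.0, 43.0), 90.0)
```

```bash
python3 - <<'E'
from h import *
d=np.load("w4.npz");im,K,Tc=d["im"],d["K"],d["Tc"]
s=get_state();M=R.from_rotvec(s["eef_rot"]).as_matrix()
def proj(p):
    q=np.linalg.inv(Tc)@[*p,1];u=K@[q[0],-q[1],-q[2]];return u[:2]/u[2]
for z in(-.0268,-.009,.0482):print(z,proj(s["ee_pos"]+M@[0,0,z]),[proj(s["ee_pos"]+M@[dx,0,z])[1] for dx in(-.0085,.0085,-.0065,.0065)])
print(im[222:262:2,281].tolist())
print([im[240,x].tolist() for x in range(262,302,3)])
plan([.6128,-.1665,.12],[.206,.978]);print(s["ee_pos"],s["joint_positions"])
E
```

```text
-0.0268 [280.1016 305.5701] [np.float64(327.15013829673745), np.float64(283.22345813550896), np.float64(322.1393578923716), np.float64(288.5526162177872)]
-0.009 [280.0096 282.2949] [np.float64(301.7320541987524), np.float64(262.2496863719315), np.float64(297.2118562132042), np.float64(267.0224319236858)]
0.0482 [279.82   234.3711] [np.float64(249.0714219340211), np.float64(219.33828562494702), np.float64(245.64184940990936), np.float64(222.90592582741894)]
[[104, 103, 108], [107, 109, 110], [60, 51, 54], [55, 40, 45], [51, 38, 39], [55, 41, 44], [55, 40, 42], [51, 40, 42], [55, 43, 46], [54, 42, 46], [53, 46, 42], [55, 39, 40], [87, 49, 49], [88, 51, 51], [84, 47, 47], [84, 49, 47], [81, 46, 47], [90, 55, 59], [89, 55, 51], [87, 49, 52]]
[[108, 109, 112], [112, 112, 113], [106, 104, 108], [52, 37, 39], [56, 40, 41], [55, 45, 44], [53, 40, 39], [53, 42, 43], [53, 35, 32], [52, 45, 41], [57, 54, 50], [106, 105, 108], [114, 114, 115], [110, 114, 117]]
x [-0.9618  0.2737  0.004 ] y [0.2737 0.9618 0.0014] z [-0.0035  0.0025 -1.    ] q6 0.18862721960267664
turn z -0.06961592050964316 tilt [ 0.0017 -0.0039  0.    ] shift after turn [-0.0676 -0.1053  0.1239] before turn [-0.0747 -0.1004  0.1239]
[ 0.5688 -0.0498  0.2444] [-0.0886  0.3377  0.0078  1.2446  0.0022  0.1886]
```

```bash
echo '[{"jaw":0, "dx":-0.025, "dy":-0.0335, "dz":0.03}, {"jaw":0, "dx":-0.025, "dy":-0.0335, "dz":0.03}, {"jaw":0, "dx":-0.025, "dy":-0.0335, "dz":0.03}, {"jaw":0, "dz":0.034, "ry":-0.004}, {"jaw":0}, {"jaw":0}]' > rows.txt && python3 inch.py rows.txt
python3 - <<'E'
from h import *
plan([.6128,-.1665,.0602],[.206,.978])
im,K,Tc,s=cam("wrist","w5")
E
```

```text
t: 9.98
ee_pos: [0.6149, -0.1663, 0.1227]
eef_rot: [0.432, 3.108, 0.002]
ft_force: [-0.2, -0.3, 0.9]
finger_gap: 0.172
grip_force: 59.0
x [-0.9621  0.2725 -0.0039] y [0.2725 0.9621 0.0019] z [ 0.0042  0.0008 -1.    ] q6 0.010924507936353882
turn z -0.0684196061350375 tilt [ 0.0016  0.004  -0.    ] shift after turn [ 0.0022 -0.0007  0.0625] before turn [ 0.0022 -0.0009  0.0625]
```

View pics/w5.png

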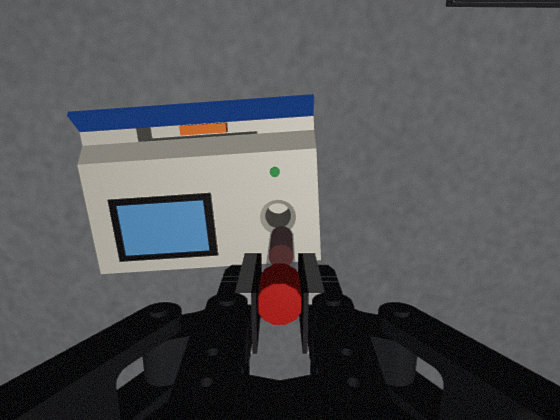

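The foot shows at (282,230) and the well ring at about (278,216) below it. I'll check the well's position from this view.

```bash
python3 - <<'E'
from h import *
im,K,Tc,s=cam("wrist")
g=cv2.cvtColor(im,cv2.COLOR_RGB2GRAY)
P=np.array([(x,y) for y in range(196,226) for x in range(255,300) if g[y,x]<170]);
m=np.zeros_like(g);m[194:224,250:305]=(g[194:224,250:305]<172)*255
c=max(cv2.findContours(m,0,1)[0],key=cv2.contourArea).reshape(-1,2);c=c[c[:,1]<222]
W=np.array([plane(q,.048,K,Tc)[:2] for q in c])
A=np.c_[2*W,np.ones(len(W))];u=np.linalg.lstsq(A,(W**2).sum(1),rcond=None)[0];print(u[:2],np.sqrt(u[2]+u[0]**2+u[1]**2),len(c))
plan([*u[:2],.0602],[.206,.978])
E
```

```text
[ 0.6127 -0.1665] 0.01080310865838762 63
x [-0.9621  0.2727 -0.0065] y [0.2727 0.9621 0.0018] z [ 0.0068 -0.     -1.    ] q6 0.010864707521539086
turn z -0.06865025003326708 tilt [0.0014 0.0066 0.    ] shift after turn [ 0.0035 -0.0004  0.0636] before turn [ 0.0035 -0.0006  0.0636]
```

```bash
echo '[{"jaw":0, "dx":0.003, "dy":-0.0005, "rx":0.001, "ry":0.006}, {"jaw":0, "dz":0.008}, {"jaw":0, "dz":0.01}, {"jaw":0, "dz":0.01}, {"jaw":0, "dz":0.01}, {"jaw":0}]' > rows.txt && python3 inch.py rows.txt
```

```text
t: 10.82
ee_pos: [0.611, -0.1671, 0.0824]
eef_rot: [-0.434, -3.107, -0.002]
ft_force: [0.6, -0.2, -0.6]
finger_gap: 0.177
grip_force: 59.0
```

```bash
echo '[{"jaw":0, "dx":0.0005, "dz":0.008}, {"jaw":0, "dz":0.008}, {"jaw":0, "dz":0.005}, {"jaw":0}, {"jaw":0}]' > rows.txt && python3 inch.py rows.txt
```

```text
t: 11.45
ee_pos: [0.6111, -0.167, 0.0628]
eef_rot: [-0.435, -3.109, -0.002]
ft_force: [1.2, -0.1, -0.5]
finger_gap: 0.175
grip_force: 59.0
```

```bash
echo '[{"jaw":0, "dz":0.002}, {"jaw":0, "dz":0.002}, {"jaw":0}]' > rows.txt && python3 inch.py rows.txt
```

```text
t: 11.82
ee_pos: [0.6118, -0.1672, 0.0602]
eef_rot: [-0.435, -3.111, -0.001]
ft_force: [-1.0, -0.5, 6.4]
finger_gap: 0.174
grip_force: 59.8
```

Floor contact came at the predicted height. I'll release and rise.

```bash
echo '[{"jaw":1}, {"jaw":1}, {"jaw":1}, {"jaw":1}, {"jaw":1, "dz":-0.02}, {"jaw":1, "dz":-0.04}, {"jaw":1, "dz":-0.05}, {"jaw":1, "dz":-0.05}]' > rows.txt && python3 inch.py rows.txt
python3 - <<'E'
from h import *
for n in("top","wrist"):
    im,K,Tc,s=cam(n,n+"6")
    for a,r,c in blobs(im,"red")[:1]:
        (x,y),rad=cv2.minEnclosingCircle(c);print(n,(x,y,rad),plane((x,y),.085,K,Tc))
# stand/grip target from w4
d=np.load("w4.npz");im,K,Tc=d["im"],d["K"],d["Tc"]
c=blobs(im,"blue")[1][2];r=cv2.minAreaRect(c);print(r,plane(r[0],.095,K,Tc));q=cv2.boxPoints(r);print([plane(p,.098,K,Tc) for p in q])
plan([.505,.02,.21],[.978,-.206])
E
```

```text
t: 12.82
ee_pos: [0.6111, -0.1671, 0.22]
eef_rot: [-0.435, -3.108, -0.002]
ft_force: [1.1, -0.4, 0.4]
finger_gap: 1.003
grip_force: 0.0
top (415.5, 231.0, 4.924529075622559) [ 0.6093 -0.1634  0.085 ]
wrist (280.0, 188.59375, 10.596799850463867) [ 0.611  -0.1662  0.085 ]
((346.5, 93.5), (19.0, 41.0), 90.0) [0.5087 0.0198 0.095 ]
[array([0.498 , 0.0062, 0.098 ]), array([0.5064, 0.0353, 0.098 ]), array([0.5195, 0.0324, 0.098 ]), array([0.5111, 0.003 , 0.098 ])]
x [-0.9616  0.2742 -0.0093] y [0.2742 0.9617 0.0008] z [ 0.0091 -0.0017 -1.    ] q6 0.010403567532026646
turn z 1.5006385846882733 tilt [ 0.0093 -0.0002  0.    ] shift after turn [ 0.1615 -0.1465  0.0142] before turn [0.1574 0.1508 0.0142]
```

The tube is seated: its cap is over the well at the right height. Now I turn the hand a quarter turn and go over the label holder.

```bash
echo '[{"jaw":1, "rz":0.187}, {"jaw":1, "rz":0.187}, {"jaw":1, "rz":0.187}, {"jaw":1, "rz":0.187}, {"jaw":1, "rz":0.187}, {"jaw":1, "rz":0.187}, {"jaw":1, "rz":0.187}, {"jaw":1, "rz":0.187}]' > rows.txt && python3 inch.py rows.txt >/dev/null
echo '[{"jaw":1, "rx":0.009, "rz":0.075}, {"jaw":1, "dx":0.038, "dy":-0.0375, "dz":0.005}, {"jaw":1, "dx":0.038, "dy":-0.0375, "dz":0.005}, {"jaw":1, "dx":0.038, "dy":-0.0375, "dz":0.005}, {"jaw":1, "dx":0.037, "dy":-0.0375, "dz":0.005}, {"jaw":1}, {"jaw":1}]' > rows.txt && python3 inch.py rows.txt|head -3
python3 - <<'E'
from h import *
im,K,Tc,s=cam("wrist","w7");np.savez("w7.npz",im=im,K=K,Tc=Tc)
for a,r,c in blobs(im,"blue")[:3]:
    q=cv2.boxPoints(r);print(a,r);print(np.array([plane(p,.098,K,Tc) for p in q]))
plan([.5087,.0198,.064],[.961,-.277])
E
```

```text
t: 14.8
ee_pos: [0.5087, 0.0191, 0.2004]
eef_rot: [-2.5, -1.888, 0.01]
840.5 ((279.5, 204.0), (48.0, 19.0), 90.0)
[[0.5076 0.0407 0.098 ]
 [0.5198 0.0372 0.098 ]
 [0.5108 0.0047 0.098 ]
 [0.4981 0.0083 0.098 ]]
708.0 ((372.5808410644531, 349.464599609375), (85.38035583496094, 12.370401382446289), 88.12212371826172)
[[ 0.5481 -0.0692  0.098 ]
 [ 0.5569 -0.0713  0.098 ]
 [ 0.5434 -0.1453  0.098 ]
 [ 0.534  -0.1431  0.098 ]]
x [0.2748 0.9615 0.0002] y [ 0.9614 -0.2748 -0.0107] z [-0.0102  0.0031 -0.9999] q6 1.883698781972365
turn z 0.0022251575847809235 tilt [-0.0107 -0.0002 -0.    ] shift after turn [0.001  0.0008 0.1365] before turn [0.001  0.0008 0.1365]
```

View pics/w7.png

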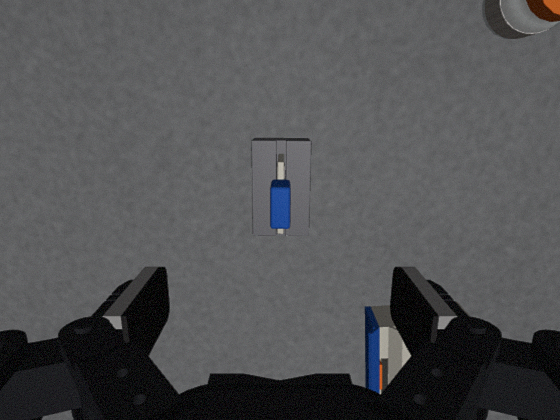

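The blue grip is centred at (280,204) between the open fingers and square to them. I'll descend and grip.

```bash
echo '[{"jaw":1, "dx":0.0015, "dy":0.0005, "dz":0.03, "rx":-0.0105}, {"jaw":1, "dz":0.04}, {"jaw":1, "dz":0.04}, {"jaw":1, "dz":0.026}, {"jaw":1}, {"jaw":0}, {"jaw":0}, {"jaw":0}]' > rows.txt && python3 inch.py rows.txt 
echo '[{"jaw":0}, {"jaw":0}, {"jaw":0}]' > rows.txt && python3 inch.py rows.txt
```

```text
t: 15.85
ee_pos: [0.5098, 0.0207, 0.0656]
eef_rot: [2.508, 1.892, 0.002]
ft_force: [0.3, 0.2, 0.1]
finger_gap: 0.374
grip_force: 0.0
t: 16.23
ee_pos: [0.5089, 0.0208, 0.0653]
eef_rot: [-2.507, -1.892, -0.001]
ft_force: [-2.1, -0.2, 6.0]
finger_gap: 0.152
grip_force: 58.6
```

```bash
echo '[{"jaw":0, "dz":-0.015}, {"jaw":0, "dz":-0.03}, {"jaw":0, "dz":-0.05}, {"jaw":0, "dz":-0.05}]' > rows.txt && python3 inch.py rows.txt | tail -3
echo '[{"jaw":0, "dx":-0.049, "dy":-0.0065, "dz":-0.007}, {"jaw":0, "dx":-0.049, "dy":-0.0065, "dz":-0.007}, {"jaw":0, "dx":-0.049, "dy":-0.0065, "dz":-0.007}, {"jaw":0, "dx":-0.049, "dy":-0.0065, "dz":-0.007, "rz":-0.071}, {"jaw":0}, {"jaw":0}]' > rows.txt && python3 inch.py rows.txt
python3 - <<'E'
from h import *
im,K,Tc,s=cam("wrist","w8");np.savez("w8.npz",im=im,K=K,Tc=Tc)
for col in("blue","orange","red"):
  for a,r,c in blobs(im,col)[:3]: print(col,a,r,plane(r[0],.048,K,Tc))
plan([.5507,-.1994,.15],[.9785,-.2065])
E
```

```text
ft_force: [1.1, 0.3, 0.0]
finger_gap: 0.154
grip_force: 58.5
t: 17.48
ee_pos: [0.4302, -0.1605, 0.2374]
eef_rot: [-2.439, -1.978, -0.0]
ft_force: [0.5, 0.7, -0.8]
finger_gap: 0.157
grip_force: 58.5
blue 4055.0 ((279.5, 301.5), (107.0, 41.0), 90.0) [ 0.4062 -0.2763  0.048 ]
blue 1886.0 ((399.557861328125, 193.68209838867188), (18.198984146118164, 149.2091522216797), 4.610649108886719) [ 0.5364 -0.1918  0.048 ]
red 363.0 ((503.0, 153.0), (20.0, 26.0), 90.0) [ 0.6309 -0.174   0.048 ]
x [0.2051 0.9787 0.001 ] y [ 0.9787 -0.2051 -0.0012] z [-0.001   0.0013 -1.    ] q6 1.4207428472721118
turn z 0.0014534974038953319 tilt [-0.0012 -0.001   0.    ] shift after turn [-0.0138  0.126   0.0871] before turn [-0.0139  0.1259  0.0871]
```

View pics/w8.png

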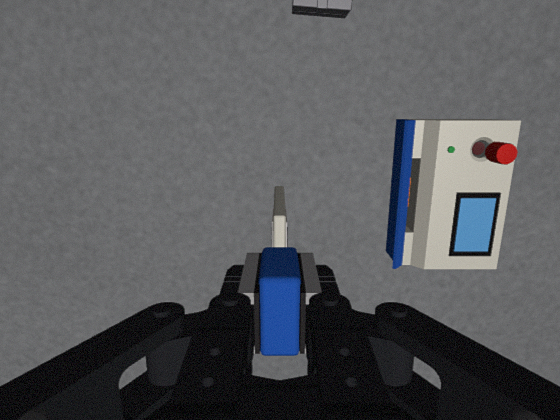

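The picture shows the holder hanging straight below the grip, with the plate at (280,215). The loader is on the right: lip at (400,194), seated red tube at (503,153), and the block's front top edge from about (438,122) to (425,268). I'll fit that edge.

```bash
python3 - <<'E'
from h import *
d=np.load("w8.npz");im,K,Tc=d["im"],d["K"],d["Tc"]
g=cv2.GaussianBlur(cv2.cvtColor(im,cv2.COLOR_RGB2GRAY),(3,3),0).astype(int)
print(g[200,385:450])
def line(nm,f,z,rows):
    P=np.float32([plane((f(y),y),z,K,Tc)[:2] for y in rows]);v=cv2.fitLine(P,cv2.DIST_HUBER,0,.01,.01).ravel();v=v*np.sign(v[1]) if 0 else v
    u=v[:2]*np.sign(v[1]);n=np.array([u[1],-u[0]]);r=(P-v[2:])@n
    print(nm,"dir",u,"rms",r.std(),"x of well from line",(np.array([.6128,-.1665])-v[2:])@n,"x of TCP-line pt",v[2:])
rows=range(130,262,3)
def front(y):
    a=int(438-(y-122)*13/146)-7; dd=np.diff(g[y,a:a+15]);i=dd.argmax();return a+i+.5
line("front edge z48 (expect 40)",front,.048,rows)
def back(y):
    a=int(521-(y-122)*24/146)-7; dd=np.diff(g[y,a:a+15]);return a+dd.argmin()+.5
line("back edge z48 (expect -30)",back,.048,range(175,262,3))
m=blobs(im,"blue")[1][2].reshape(-1,2)
line("lip right edge z48",lambda y:m[m[:,1]==y][:,0].max()+.5,.048,rows)
line("lip left edge z48",lambda y:m[m[:,1]==y][:,0].min()-.0,.048,rows)
# end edges of block top
for nm,y0,z in(("end y+70",121,.048),("end y-70",268,.048)):
    for x in(450,480):
        dd=np.abs(np.diff(g[y0-8:y0+9,x]));yy=y0-8+dd.argmax()+.5;p=plane((x,yy),z,K,Tc);print(nm,x,yy,p,(p[:2]-[.6128,-.1665])@np.array([.2065,.9785]))
# holder in hand: plate bottom columns
M=R.from_rotvec(get_state()["eef_rot"]).as_matrix();e=get_state()["ee_pos"]
def proj(p):
    q=np.linalg.inv(Tc)@[*p,1];u=K@[q[0],-q[1],-q[2]];return u[:2]/u[2]
for p in([.028,0,.0533],[.028,0,-.004],[0.015,0,-.0327]):print(p,proj(e+M@p))
for y in (187,195,205,225,240):print(y,g[y,264:296].tolist())
E
```

```text
[108 108 110 105  77  40  21  19  20  21  21  24  33  47  56  59  63  64
  63  61  60  67  84  89  70  56  56  58  57  57  67  95 127 139 138 137
 137 137 137 137 137 137 137 136 135 141 159 181 189 188 188 187 187 185
 185 187 187 186 186 187 187 186 186 186 185]
front edge z48 (expect 40) dir [0.2107 0.9775] rms 0.00027302981 x of well from line 0.039820868202274304 x of TCP-line pt [ 0.5659 -0.195 ]
back edge z48 (expect -30) dir [0.2082 0.9781] rms 0.00023303987 x of well from line -0.03018850941385995 x of TCP-line pt [ 0.6277 -0.2417]
lip right edge z48 dir [0.2082 0.9781] rms 0.00043995184 x of well from line 0.06213964404553009 x of TCP-line pt [ 0.5441 -0.1907]
lip left edge z48 dir [0.194 0.981] rms 0.0015827602 x of well from line 0.07654734152697834 x of TCP-line pt [ 0.5297 -0.1922]
end y+70 450 120.5 [ 0.5873 -0.136   0.048 ] 0.02456800464743033
end y+70 480 120.5 [ 0.6128 -0.1414  0.048 ] 0.02454708682885875
end y-70 450 268.5 [ 0.5749 -0.2758  0.048 ] -0.11476807843500378
end y-70 480 268.5 [ 0.6033 -0.2818  0.048 ] -0.11479321461974576
[0.028, 0, 0.0533] [278.6242 18
[... 173 characters left out ...]
4, 92, 104, 109, 108, 107, 107, 108, 108, 109, 109, 110, 112, 113]
195 [112, 112, 111, 111, 112, 112, 111, 110, 107, 95, 79, 75, 80, 82, 82, 82, 82, 82, 82, 85, 95, 106, 109, 108, 107, 106, 107, 108, 107, 107, 110, 113]
205 [112, 111, 110, 110, 110, 109, 109, 109, 105, 92, 78, 76, 80, 82, 83, 83, 82, 81, 81, 83, 89, 99, 108, 110, 109, 110, 110, 110, 111, 112, 112, 113]
225 [107, 108, 108, 108, 107, 106, 106, 114, 122, 127, 149, 175, 186, 187, 187, 187, 188, 190, 191, 185, 168, 162, 159, 133, 110, 108, 112, 114, 114, 113, 111, 108]
240 [108, 108, 107, 106, 106, 104, 99, 106, 124, 137, 154, 174, 185, 187, 187, 187, 188, 189, 190, 184, 166, 156, 141, 110, 103, 112, 114, 114, 113, 111, 109, 107]
```

Every loader edge agrees with its drawing to within 0.5 mm, which puts the channel at (0.5506, −0.1992). I'll move above it.

```bash
echo '[{"jaw":0, "dx":-0.004, "dy":0.042, "rz":0.003}, {"jaw":0, "dx":-0.004, "dy":0.042, "dz":0.02}, {"jaw":0, "dx":-0.0045, "dy":0.042, "dz":0.035}, {"jaw":0, "dz":0.05}, {"jaw":0}, {"jaw":0}]' > rows.txt && python3 inch.py rows.txt
python3 - <<'E'
from h import *
plan([.5506,-.1992,.0653],[.978,-.209])
E
```

```text
t: 18.27
ee_pos: [0.5514, -0.1982, 0.1335]
eef_rot: [-2.44, -1.978, -0.0]
ft_force: [0.0, 0.0, 0.2]
finger_gap: 0.155
grip_force: 58.7
x [0.207  0.9783 0.0005] y [ 0.9783 -0.207  -0.0003] z [-0.0002  0.0005 -1.    ] q6 1.4340237466898924
turn z 0.0019940787456624864 tilt [-0.0003 -0.0005  0.    ] shift after turn [-0.0012 -0.0006  0.0682] before turn [-0.0012 -0.0006  0.0682]
```

```bash
echo '[{"jaw":0, "dy":-0.0006, "dz":0.015, "rz":0.002}, {"jaw":0, "dz":0.012}, {"jaw":0, "dz":0.01}, {"jaw":0, "dz":0.01}, {"jaw":0, "dz":0.008}, {"jaw":0}]' > rows.txt && python3 inch.py rows.txt
```

```text
t: 19.02
ee_pos: [0.5496, -0.1988, 0.0765]
eef_rot: [-2.442, -1.972, 0.002]
ft_force: [-0.4, 0.6, 0.1]
finger_gap: 0.158
grip_force: 58.7
```

```bash
echo '[{"jaw":0, "dz":0.004}, {"jaw":0, "dz":0.003}, {"jaw":0}]' > rows.txt && python3 inch.py rows.txt; echo '[{"jaw":0, "dz":0.003}, {"jaw":0, "dz":0.002}, {"jaw":0}]' > rows.txt && python3 inch.py rows.txt
```

```text
t: 19.4
ee_pos: [0.5507, -0.1991, 0.0709]
eef_rot: [2.444, 1.974, 0.001]
ft_force: [-0.2, -1.0, 3.0]
finger_gap: 0.156
grip_force: 59.3
t: 19.77
ee_pos: [0.5507, -0.1991, 0.0662]
eef_rot: [2.444, 1.974, 0.001]
ft_force: [-1.2, 0.0, 7.1]
finger_gap: 0.155
grip_force: 59.9
```

```bash
echo '[{"jaw":0, "dz":0.0015}, {"jaw":0}, {"jaw":0}]' > rows.txt && python3 inch.py rows.txt; echo '[{"jaw":0, "dz":0.0015}, {"jaw":0}, {"jaw":0}]' > rows.txt && python3 inch.py rows.txt
```

```text
t: 20.15
ee_pos: [0.5507, -0.1991, 0.0653]
eef_rot: [2.443, 1.974, 0.001]
ft_force: [-1.4, 0.5, 10.7]
finger_gap: 0.154
grip_force: 60.4
t: 20.52
ee_pos: [0.5509, -0.1992, 0.0653]
eef_rot: [2.443, 1.973, 0.002]
ft_force: [-4.8, 1.3, 19.9]
finger_gap: 0.153
grip_force: 61.7
```

It is on the firm stop: z is unchanged at 0.0653, the predicted home height, while the force rose from 10.7 to 19.9 N. One last look to check.

```bash
echo '[{"jaw":0}, {"jaw":0}, {"jaw":0}, {"jaw":0}]' > rows.txt && python3 inch.py rows.txt
python3 - <<'E'
from h import *
im,K,Tc,s=cam("wrist","w9")
im2,K,Tc,s=cam("side");cv2.imwrite("pics/w9.png",np.vstack([im[60:300,:,::-1],im2[60:330,:,::-1]]))
E
```

```text
t: 21.02
ee_pos: [0.5509, -0.1992, 0.0653]
eef_rot: [2.443, 1.973, 0.002]
ft_force: [-4.3, 0.8, 18.8]
finger_gap: 0.157
grip_force: 61.7
```

View pics/w9.png

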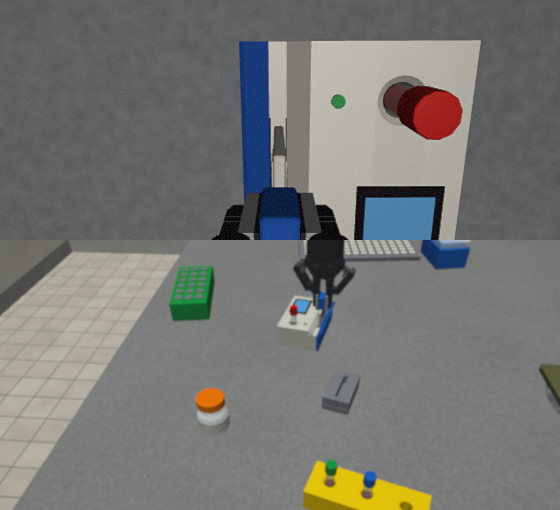

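The holder stands in the channel behind the blue lip, with its plate at (280,150) and grip held at (280,205). The red tube is in the well at (430,112), the stand is empty, and the green tube, blue tube and jar haven't moved.

```bash
python3 -c "
from plant import manip, viewer, hand_in, get_state
print(hand_in())"
```

```text
the job is handed in; nothing more can be done
None
```

I handed the job in at about 21 s: the red tube is fully down in the loader's well and released, the label holder is still held pressed home on the reader's firm stop at about 19 N, and the other two tubes and the jar are where they were; no verdict came back.

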